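Load a filter slide under the stage clip

TASK

Load the blue filter slide on the microscope light base: with one fingertip press the spring clip's thumb plate down so that the clip's lip rises, and with the other fingertip push the slide along its rails, under the lip, until it is fully home against the end stop. Keep the clip held down until the slide is home, then let go so that the clip closes on the slide. Only push the slide, never lift it, and leave the spare slide, the vial and the column where they lie.

Things in the scene. Friction and masses are not known exactly. Their poses are not given: they have to be found in the camera images.
- home (a point): Where the slide's origin lies when fully home, on the top of the black stage plate, 50 mm above the table. x = push direction, y = towards the clip, z = up; all offsets below are from this point on these axes, heights from the stage top. Stage plate (fixed): x -94 to 46, y -47 to 50 mm, on a white base (top 10 mm lower): x -107 to 63, y -56 to 100 mm.
- stop (a point): Top middle of the end stop's face, at x = 26, y = 0, 6 mm high: an aluminium bar across the lane that the slide's front edge meets when home. Two guide rails, 4 mm high and 4 mm wide, run from x = -88 to 26 mm, inner faces at y = +-33.5 mm.
- slide: Blue flat filter slide with a white disc under a clear lid: 52 mm along x, 64 mm along y, 9 mm thick, about 30 g, loose. Origin at the centre of its underside. It starts between the rails, 21 to 32 mm short of home, not yet under the clip; 17 mm short of home its front edge meets the shut clip's lip. Push on its rear edge, 26 mm behind its centre.
- clip (a joint): Spring clip, a bent steel lever on a pin along x. Angle in rad: 0 shut with no slide beneath, 0.45 fully open, sprung shut. About 0.18 with its lip resting on the slide; from 0.21 up the lip is clear of it. Pressing the middle of the thumb plate takes about 3 N to start, 6 N at 0.3.
- clip_pin (a point): Middle of the clip's pin, at x = 15, y = 41.5 mm, 14 mm high, between two fixed ears that fill x = 3.5 to 26.5, y = 37.5 to 45.5 mm and are 17 mm high. The clip's arm from here to the lip, 12 mm wide, is up to 30 mm high when open.
- thumb_plate (a point): Centre of the top of the clip's thumb plate: 60 mm along x (x = -32 to 28), 28 mm across, beyond the stage plate's +y edge. Shut, it rises outward: 9 mm high at y = 60, 17 mm at y = 86. Level at angle 0.30: 3.5 mm high, y = 57.5 to 85.5 mm. A flat fingertip 6 mm high holds about 0.24, at 2 mm about 0.37. A fingertip may slide along it.
- lip (a point): Underside of the clip's rolled lip, which spans x = 9 to 21 mm at about y = 11.5 mm: 3.5 mm high when shut, 12.5 mm at angle 0.30. The slide is 9 mm thick, so a fingertip holding the thumb plate level and one at the same height behind the slide work together, both clear of the stage top.
- spare: Bystander: a grey filter slide, 52 x 64 x 9 mm, lying on the table beside the base on the side away from the clip; origin at the centre of its underside.
- vial_center (a point): Bystander: amber vial with a white cap, diameter 28 mm, 57 mm tall, standing on the table on the side away from the clip; this point is on its axis, 28 mm up.
- column: Bystander: steel chromatography column, a rod 158 mm long with 14 mm end nuts, lying on the table on the clip's side of the base; origin at the middle of its underside, its long axis is its own x.
Mind the look-alikes: they are no part of the job. What is shaped like the slide but orange is not meant. Of the things that look like the part that bears home, take the one that is farthest from the robot's base at the start.

How it is judged:
On the way, in this order (a step that is already met when the one before it is completed fails the run):
1. the clip is pressed open while the slide is still outside it (value of joint clip above 0.2 rad and x of slide in the frame of home below -0.012 m), for 0.1 s.
2. the slide is home against the stop with the clip still held open (x of slide in the frame of home above -0.003 m and value of joint clip above 0.2 rad), for 0.1 s.
At the end, for the whole second after the job is handed in: The slide lies flat between the rails within 3 mm of the end stop, at rest, and the clip, let go, has closed on it (joint 0.15 to 0.20, its lip resting on the slide) (x of slide in the frame of home between -0.003 and 0.002 m and y of slide in the frame of home between -0.004 and 0.004 m and z of slide in the frame of home between -0.002 and 0.002 m and angle between the x axis of slide and the x axis of home, either way round below 0.08 rad and value of joint clip between 0.15 and 0.2 rad and linear speed of slide below 0.01 m/s); the robot touches nothing.
It fails at once if the slide is lifted more than 6 mm or tipped (z of slide in the frame of home above 0.006 m or angle between slide's own z axis and vertical above 0.2 rad).
It fails at once if the clip is let down on the slide before the slide is home (x of slide in the frame of home between -0.013 and -0.004 m and value of joint clip below 0.187 rad).
It fails at once if the spare slide, the vial or the column is moved more than 15 mm (distance of any of spare, vial_center, column from where it was at the start of the episode above 0.015 m).
It also fails if it takes over 35 s, if anything falls off the work surface, if the arm or the gripper's body presses on something with over 40 N, if the wrist force passes 120 N, or if a joint passes its speed limit or range.

ROBOT

A 7-joint arm with a two-finger parallel gripper is mounted at the origin on the work surface. World frame = base frame: x ahead of the robot, y to its left, z up, the work surface at z = 0. Lengths are in m, angles in rad, forces in N, time in s.
With the tool pointing down it reaches from about 0.4 to 0.85 m from the base axis. Payload 10.4 kg.
Tool frame: the origin (TCP) lies at the very end of the fingers, on their centre line; the grasp point (between the pads) lies 19 mm behind it; z points along the fingers, y is the direction in which the jaws open and shut (so a half turn about z gives the same grasp; the last joint's range is limited). The gripper opens to 85 mm and grips with 20 to 120 N. Pads are 22 mm wide; open, the fingers measure 114 mm over their backs; the gripper's body (76 mm by 85 mm) begins 54 mm behind the grasp point. The pads swing forward as they close: fully open they stand 13 mm farther back than shut.
Start: joints at [-1.203, 0.332, -0.065, 1.46, 0.022, 1.35, -0.088], TCP at [0.238, 0.578, 0.231] pointing down, gripper open.
Joint ranges: [-2.6, 2.6], [-0.5, 2.12], [-1.47, 1.34], [0.16, 2.42], [-1.27, 4.41], [0.06, 2.06], [-2.6, 2.6]. Speed limits (rad/s): [2.22, 2.22, 2.79, 2.79, 3.14, 3.14, 3.14].

INTERFACE

Orientations are given as a unit quaternion [x, y, z, w].
In Python, from station import arm gives the robot as it stands.
- The arm moves only by the tool send_rows, never from a script. Its argument "steps" is a list of rows, each a list of 2 entries, a list of its own where there are three numbers: the shift along the tool's x, y, z in m, then the turn, a rotation vector about the tool's x, y, z in rad. A call has 1 to 10 rows; each row is the pose to reach, as a shift and turn from the pose commanded when the call began, along the tool's axes at that moment; what a row does not reach only later rows make up. A row lasts 1/12 s, in which the tool goes at most 41.7 mm and 7.16 degrees, less where a joint would pass 70% of its speed; a pose out of reach is approached as far as the arm can. A call with a gripper value outside its range is refused whole. "gripper" is the closure, from 0 (fully open) to 1 (shut), set as the call begins (left out, the last holds). The fingers move at their own pace and stop on an object; "newtons" is the grip in N (left out, the last holds). Time passes only in rows, so rows that repeat a pose let the fingers close. It gives the time, the measured TCP pose, the force and the opening at its end, in the units of the state.
- arm.observe(): the state, without advancing time (a new reading comes with each control period).
- arm.read_camera(name): name is "scene" or "top" or "wrist"; returns a dict with "frame" (420x560x3 uint8, red, green, blue), "depth" (420x560 float32, m along the optical axis (not along the pixel's ray), 0 where there is no reading), "vertical_fov" (degrees; the focal length in pixels is half the picture's height over the tangent of half this angle, whatever the lens; pixels are square), "cx", "cy" (the principal point, pixels), "dist" ([k1, k2, p1, p2, k3] as OpenCV has them; the pictures are not rectified), "extrinsics" (4x4, takes a point from camera to world coordinates). Camera axes: x right, y down, z forward; pixel columns grow to the right and rows downward; lengths in m; the calibration is good to about 2 mm. A picture is of the moment at which its call begins.
- arm.close_job(): hands the job in, once; it reports no verdict.
The state is a dict: "clock": time; "joint_pos": joint angles; "joint_vel": joint speeds; "effort": joint torques, N m; "position": TCP position; "eef_rot": TCP orientation; "wrist_force": force on the tool from outside, world axes, zero at the start; "torque": the same for the moment, N m; "finger_gap": opening from 0.0 (shut) to 1.0 (fully open).
Only numpy, scipy, OpenCV 4.12 (cv2) and the standard library are available. Lean on these libraries where they do the work, as an engineer would, in place of code of your own. Each camera call takes 0.05 s, during which the arm holds its last target.

## Working session

There is one attempt and no reset: what is moved stays moved. The work goes in short steps, Python scripts to look and compute and a tool call to move; the robot and the scene stay as the last step left them, time stands still between calls to the robot, and variables do not carry over. Pictures are saved under pics/ and viewed, and the job is handed in when it is done.

Besides the shell and the picture viewer there is one more tool, called after ">>>" as name(argument=value, ...) on one line, values as JSON. send_rows: Moves the arm, as the interface text tells. Its arguments: {"type":"object","properties":{"steps":{"type":"array"},"gripper":{"type":"number"},"newtons":{"type":"number"}},"required":["steps"]}

```bash
ls; mkdir -p pics; python3 - <<'E'
from station import arm
import cv2,numpy as np
s=arm.observe();print(s)
for n in["scene","top","wrist"]:
    c=arm.read_camera(n);cv2.imwrite(f"pics/{n}0.png",c["frame"][:,:,::-1]);np.savez(f"pics/{n}0.npz",**c)
    print(n,c["vertical_fov"],c["cx"],c["cy"],c["dist"],np.round(c["extrinsics"],3).tolist())
E
```

```text
pics
{'clock': 0.0, 'joint_pos': array([-1.20263286,  0.33285559, -0.06468263,  1.46095914,  0.02162551,
        1.34988279, -0.08847399]), 'joint_vel': array([-0.00089728,  0.00047134,  0.0018814 , -0.00015999,  0.00037615,
       -0.00030945,  0.00119671]), 'effort': array([ 7.53359782e-04, -6.25444365e+01,  4.98090964e-02, -3.91602874e+01,
        1.63342024e-02,  9.91623150e-03,  5.74448904e-06]), 'position': array([0.23793812, 0.57752912, 0.23051755]), 'eef_rot': array([ 1.94123043e-01,  9.80976936e-01, -6.98725848e-04, -8.91861324e-05]), 'wrist_force': array([-0.99165148,  0.7916305 , -0.8419755 ]), 'torque': array([-3.32227030e-03,  7.49464593e-05, -2.53784437e-02]), 'finger_gap': 1.0040083735554017}
scene 49.327349522734515 285.2206317868711 206.71081506959285 [-0.08634427  0.          0.          0.          0.        ] [[0.288, 0.656, -0.697, 1.171], [0.958, -0.197, 0.21, -0.2], [0.001, -0.728, -0.685, 0.639], [0.0, 0.0, 0.0, 1.0]]
top 54.35744823101207 288.29555244827066 208.31902097988115 [-0.0757391  0.         0.         0.         0.       ] [[0.003, -0.989, 0.147, 0.479], [-1.0, -0.001, 0.012, -0.035], [-0.012, -0.147, -0.989, 0.877], [0.0, 0.0, 0.0, 1.0]]
wrist 67.98720715108915 281.06401554983967 205.48811167929807 [-0.07258023  0.          0.          0.          0.        ] [[0.381, 0.879, 0.286, 0.165], [0.924, -0.362, -0.12, 0.607], [-0.002, 0.31, -0.951, 0.374], [0.0, 0.0, 0.0, 1.0]]
```

View pics/scene0.png

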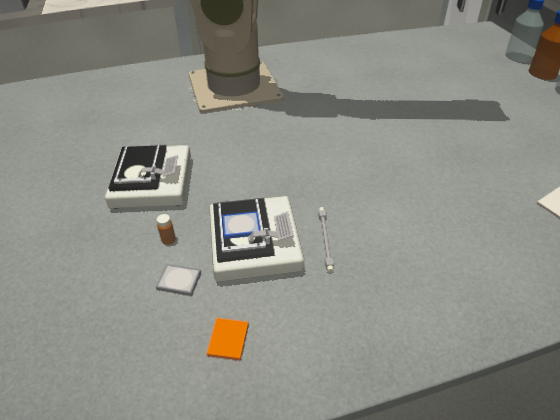

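View pics/top0.png

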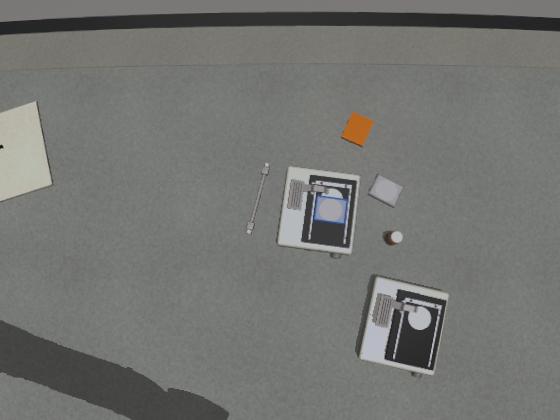

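Two light bases are visible: one at top px (320,210) and one at (405,325). The first is the farthest from the robot base and holds the blue slide, so it fits the description. I'll confirm it in an enlarged crop.

```bash
python3 - <<'E'
import cv2
a=cv2.imread("pics/top0.png")[150:275,240:420]
cv2.imwrite("pics/top0c.png",cv2.resize(a,None,fx=4.4,fy=4.4,interpolation=cv2.INTER_CUBIC))
a=cv2.imread("pics/scene0.png")[180:290,190:340]
cv2.imwrite("pics/scene0c.png",cv2.resize(a,None,fx=5,fy=5,interpolation=cv2.INTER_CUBIC))
E
```

```text
(no output)
```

View pics/top0c.png

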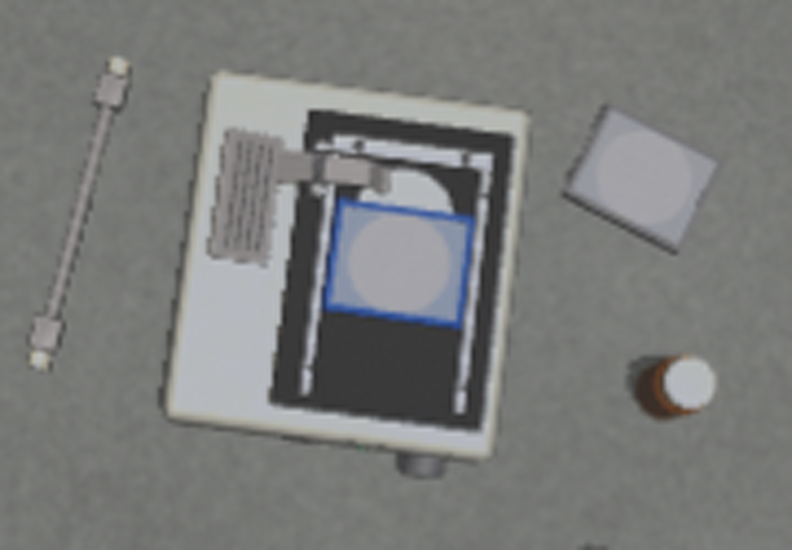

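View pics/scene0c.png

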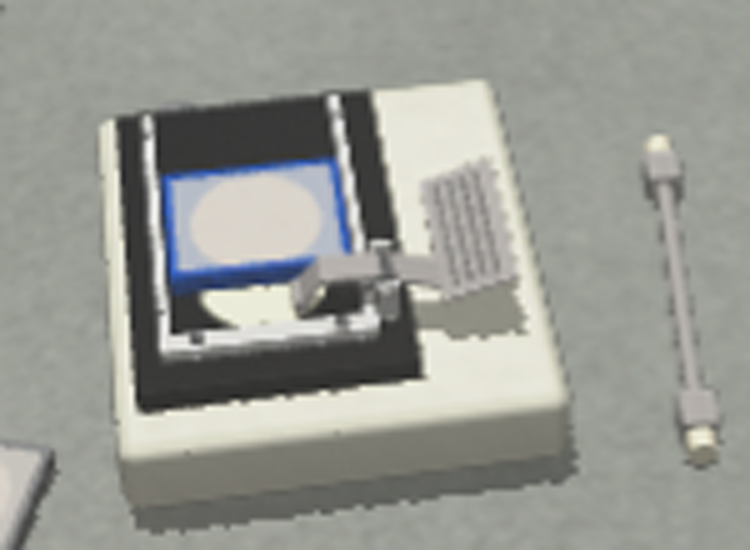

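View pics/wrist0.png

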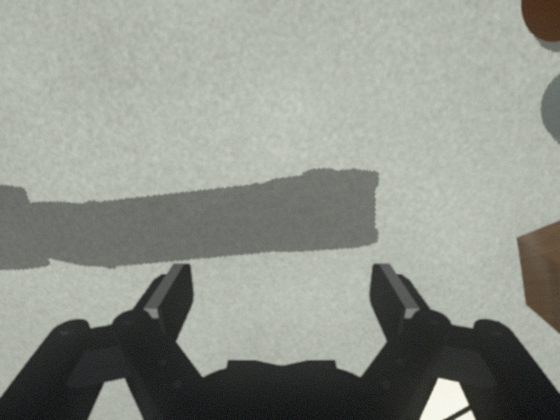

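```bash
cat > h.py <<'E'
import cv2,numpy as np
def K(c):
    f=c["frame"].shape[0]/2/np.tan(np.radians(float(c["vertical_fov"]))/2)
    return np.array([[f,0,float(c["cx"])],[0,f,float(c["cy"])],[0,0,1]])
def cast(c,px,z):
    n=cv2.undistortPoints(np.asarray(px,float).reshape(-1,1,2),K(c),np.asarray(c["dist"],float)).reshape(-1,2)
    d=np.c_[n,np.ones(len(n))]@c["extrinsics"][:3,:3].T; o=c["extrinsics"][:3,3]
    return o+d*((z-o[2])/d[:,2])[:,None]
def proj(c,P):
    T=np.linalg.inv(c["extrinsics"]); r,_=cv2.Rodrigues(T[:3,:3])
    return cv2.projectPoints(np.asarray(P,float).reshape(-1,1,3),r,T[:3,3],K(c),np.asarray(c["dist"],float))[0].reshape(-1,2)
E
python3 - <<'E'
from h import *
c=dict(np.load("pics/top0.npz")); d=dict(np.load("pics/scene0.npz"))
for nm,c,roi,blueroi in [("top",c,(150,270,270,375),0),("scene",d,(185,290,200,310),0)]:
    hsv=cv2.cvtColor(c["frame"],cv2.COLOR_RGB2HSV)
    y0,y1,x0,x1=roi
    M=np.zeros(hsv.shape[:2],np.uint8);M[y0:y1,x0:x1]=1
    blue=((hsv[...,0]>95)&(hsv[...,0]<130)&(hsv[...,1]>60)&(M>0)).astype(np.uint8)
    blk=((hsv[...,2]<70)&(M>0)).astype(np.uint8)
    wh=((hsv[...,2]>185)&(M>0)).astype(np.uint8)
    for n2,m,z in [("blue",blue,.059),("black",blk,.05)]:
        k,l,st,_=cv2.connectedComponentsWithStats(m)
        i=1+np.argmax(st[1:,4])
        px=np.argwhere(l==i)[:,::-1] if n2=="black" else np.argwhere(m)[:,::-1]
        hull=cv2.convexHull(px.astype(np.int32)).reshape(-1,2)
        W=cast(c,hull,z)[:,:2]
        r=cv2.minAreaRect((W*1000).astype(np.float32))
        print(nm,n2,len(px),px.min(0),px.max(0),r)
        print(np.round(cv2.boxPoints(r),1).tolist())
    # depth of black
    v=np.median(c["depth"][blk>0]);print(v)
E
```

```text
top blue 254 [313 194] [347 224] ((598.806640625, -110.05784606933594), (65.38996124267578, 54.687286376953125), 81.8010482788086)
[[567.0999755859375, -138.5], [621.2000122070312, -146.3000030517578], [630.5, -81.5999984741211], [576.4000244140625, -73.80000305175781]]
top black 1391 [302 175] [355 246] ((597.7659912109375, -108.05252075195312), (96.0883560180664, 137.80201721191406), 82.4589614868164)
[[523.2000122070312, -146.60000610351562], [659.7999877929688, -164.6999969482422], [672.4000244140625, -69.5], [535.7999877929688, -51.400001525878906]]
0.8296918
scene blue 280 [222 211] [259 238] ((601.21533203125, -111.24346923828125), (65.14680480957031, 61.014930725097656), 82.00392150878906)
[[566.5, -139.3000030517578], [626.9000244140625, -147.6999969482422], [636.0, -83.19999694824219], [575.5, -74.69999694824219]]
scene black 718 [214 204] [273 261] ((602.9273681640625, -110.08169555664062), (95.28825378417969, 143.40090942382812), 82.462890625)
[[525.5999755859375, -147.89999389648438], [667.7999877929688, -166.6999969482422], [680.2999877929688, -72.30000305175781], [538.0999755859375, -53.400001525878906]]
0.8032973
```

>>> send_rows(steps=[[[-0.566,-0.466,0.03],[0,0,0.369]],[[-0.566,-0.466,0.03],[0,0,0.369]],[[-0.566,-0.466,0.03],[0,0,0.369]],[[-0.566,-0.466,0.03],[0,0,0.369]],[[-0.566,-0.466,0.03],[0,0,0.369]],[[-0.566,-0.466,0.03],[0,0,0.369]],[[-0.566,-0.466,0.03],[0,0,0.369]],[[-0.566,-0.466,0.03],[0,0,0.369]],[[-0.566,-0.466,0.03],[0,0,0.369]],[[-0.566,-0.466,0.03],[0,0,0.369]]], gripper=0.18)

```text
clock: 0.98
position: [0.4349, 0.2088, 0.2142]
eef_rot: [0.371, 0.929, 0.0, -0.0]
wrist_force: [1.1, 0.2, 0.2]
finger_gap: 0.817
```

```bash
cat > delta.py <<'E'
import sys,numpy as np
from scipy.spatial.transform import Rotation as R
from station import arm
# args: home-x home-y (mm) of TCP midpoint, z m above table, jaw world yaw deg
H=np.array([.6226,-.1133]);t=np.radians(-7.54);X=np.array([np.cos(t),np.sin(t)]);Y=np.array([-X[1],X[0]])
s=arm.observe();r=R.from_quat(s["eef_rot"]);p=s["position"]
hx,hy,z,yaw=map(float,sys.argv[1:5])
T=np.r_[H+X*hx/1e3+Y*hy/1e3,z]
y=np.radians(yaw);yy=np.array([np.cos(y),np.sin(y),0]);zz=np.array([0,0,-1.]);G=R.from_matrix(np.c_[np.cross(yy,zz),yy,zz])
d=p[:2]-H
print("t",s["clock"],"pos",p.round(4),"home mm",(d@X*1e3).round(1),(d@Y*1e3).round(1),"gap",round(s["finger_gap"],3),"F",s["wrist_force"].round(2))
print("shift",r.inv().apply(T-p).round(4),"turn",(r.inv()*G).as_rotvec().round(4))
E
python3 delta.py -44.3 39 0.18 46.5
```

```text
t 0.9833 pos [0.4349 0.2088 0.2142] home mm -228.4 294.7 gap 0.817 F [1.07 0.25 0.19]
shift [-0.2992 -0.0987  0.0341] turn [ 0.0003 -0.0002 -0.0005]
```

>>> send_rows(steps=[[[-0.299,-0.099,0.034],[0,0,0]],[[-0.299,-0.099,0.034],[0,0,0]],[[-0.299,-0.099,0.034],[0,0,0]],[[-0.299,-0.099,0.034],[0,0,0]],[[-0.299,-0.099,0.034],[0,0,0]],[[-0.299,-0.099,0.034],[0,0,0]],[[-0.299,-0.099,0.034],[0,0,0]],[[-0.299,-0.099,0.034],[0,0,0]],[[-0.299,-0.099,0.034],[0,0,0]],[[-0.299,-0.099,0.034],[0,0,0]]])

```text
clock: 1.82
position: [0.5829, -0.0687, 0.1796]
eef_rot: [0.372, 0.928, -0.001, -0.0]
wrist_force: [-0.2, 1.0, 0.3]
finger_gap: 0.821
```

```bash
python3 delta.py -44.3 39 0.12 46.5; cat > shot.py <<'E'
import sys,cv2,numpy as np
from station import arm
for n in sys.argv[2:]:
    c=arm.read_camera(n);t=n+sys.argv[1];np.savez(f"pics/{t}.npz",**c);cv2.imwrite(f"pics/{t}.png",c["frame"][:,:,::-1])
E
python3 shot.py 1 wrist
```

```text
t 1.8167 pos [ 0.5829 -0.0687  0.1796] home mm -45.2 39.0 gap 0.821 F [-0.22  1.03  0.33]
shift [-0.0008  0.0006  0.0596] turn [-0.0015 -0.0003 -0.0036]
```

View pics/wrist1.png

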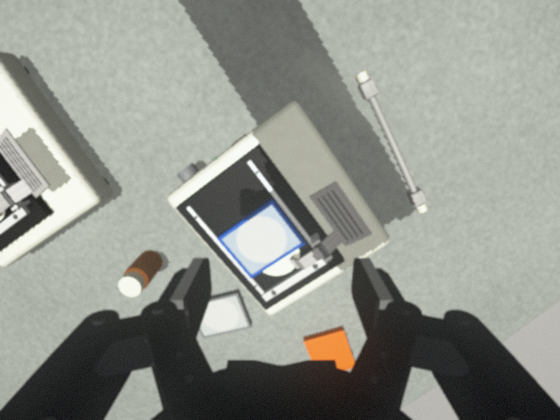

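The wrist picture shows the base with the blue slide at px (262,240), the thumb plate at (340,212), the rails and the lip at (305,255). The fingertips are at about (200,265) and (365,265). Next I'll measure the stage, slide and tips from this view.

```bash
python3 - <<'E'
from h import *
c=dict(np.load("pics/wrist1.npz"))
H=np.array([.6226,-.1133]);t=np.radians(-7.54);X=np.array([np.cos(t),np.sin(t)]);Y=np.array([-X[1],X[0]])
toh=lambda W:np.c_[(W[:,:2]-H)@X,(W[:,:2]-H)@Y,W[:,2:]-.05]*1e3 if W.shape[1]>2 else np.c_[(W-H)@X,(W-H)@Y]*1e3
hsv=cv2.cvtColor(c["frame"],cv2.COLOR_RGB2HSV)
M=np.zeros((420,560),np.uint8);M[95:255,165:400]=1;M[255:300,215:355]=1
blue=((hsv[...,0]>100)&(hsv[...,0]<130)&(hsv[...,1]>90)&(M>0))
blk=((hsv[...,2]<60)&(M>0)).astype(np.uint8)
px=np.argwhere(blue)[:,::-1].astype(np.int32)
for n,px,z in [("blue",px,.059)]:
    W=cast(c,cv2.convexHull(px).reshape(-1,2),z)
    r=cv2.minAreaRect(toh(W)[:,:2].astype(np.float32));print(n,r,np.round(cv2.boxPoints(r),1).tolist())
k,l,st,_=cv2.connectedComponentsWithStats(blk);i=1+np.argmax(st[1:,4]);print(st[i])
px=np.argwhere(l==i)[:,::-1].astype(np.int32)
W=cast(c,cv2.convexHull(px).reshape(-1,2),.05)
r=cv2.minAreaRect(toh(W)[:,:2].astype(np.float32));print("blk",r,np.round(cv2.boxPoints(r),1).tolist())
# predicted features overlay
im=c["frame"][:,:,::-1].copy()
def P(x,y,z): return np.r_[H+X*x/1e3+Y*y/1e3,.05+z/1e3]
for pts in [[(-94,-47,0),(46,-47,0),(46,50,0),(-94,50,0)],[(-88,33.5,4),(26,33.5,4)],[(-88,-33.5,4),(26,-33.5,4)],[(26,-33.5,6),(26,33.5,6)],[(-32,60,9),(28,60,9),(28,86,17),(-32,86,17)]]:
    q=proj(c,[P(*a) for a in pts]);cv2.polylines(im,[q.astype(np.int32)],len(pts)>2,(0,0,255),1)
cv2.imwrite("pics/w1o.png",cv2.resize(im[80:320,150:440],None,fx=2.6,fy=2.6,interpolation=cv2.INTER_CUBIC))
# finger depth
for u,v in [(200,265),(195,262),(205,270),(365,265),(370,262),(360,270)]:
    d=float(c["depth"][v,u]);
    n=cv2.undistortPoints(np.array([[[u,v]]],float),K(c),c["dist"]).ravel()
    w=c["extrinsics"]@np.r_[n*d,d,1];print(u,v,round(d,3),w[:3].round(4))
E
```

```text
blue ((-23.630966186523438, -0.3799552917480469), (64.35076904296875, 54.27664566040039), 89.67745971679688) [[-50.900001525878906, -32.400001525878906], [3.299999952316284, -32.70000076293945], [3.700000047683716, 31.600000381469727], [-50.599998474121094, 31.899999618530273]]
[258 147  63  85 685]
blk ((-44.76837158203125, 43.263084411621094), (11.47132682800293, 95.6331558227539), 89.79122924804688) [[-92.5999984741211, 37.70000076293945], [3.0, 37.400001525878906], [3.0999999046325684, 48.79999923706055], [-92.5999984741211, 49.20000076293945]]
200 265 0.139 [ 0.55   -0.0881  0.199 ]
195 262 0.141 [ 0.5478 -0.09    0.1966]
205 270 0.144 [ 0.554  -0.0905  0.1955]
365 265 0.139 [ 0.6015 -0.0346  0.1984]
370 262 0.141 [ 0.603  -0.0323  0.1965]
360 270 0.137 [ 0.6003 -0.0373  0.2011]
```

View pics/w1o.png

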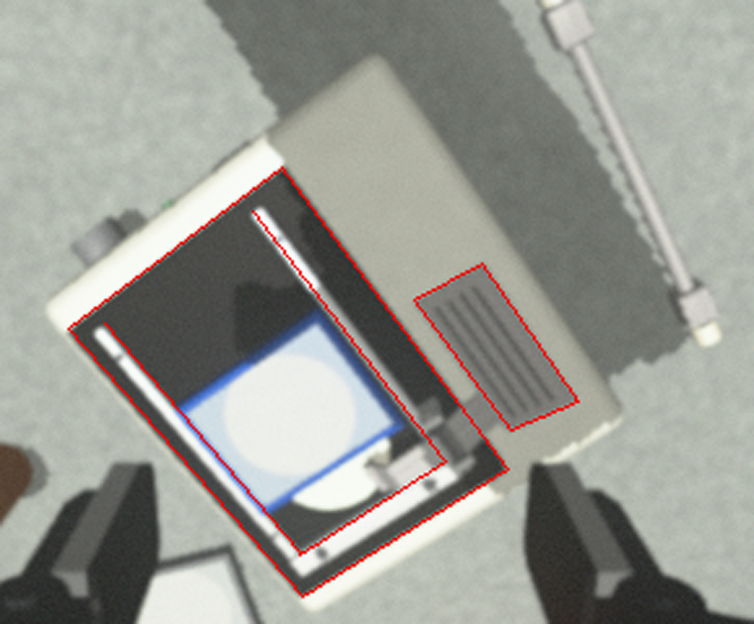

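```bash
python3 - <<'E'
from h import *
from station import arm
from scipy.spatial.transform import Rotation as R
s=arm.observe();r=R.from_quat(s["eef_rot"]);p=s["position"]
c=dict(np.load("pics/wrist1.npz"))
v,u=np.where((c["depth"]>0)&(c["depth"]<.2));d=c["depth"][v,u]
n=cv2.undistortPoints(np.c_[u,v].astype(float).reshape(-1,1,2),K(c),c["dist"]).reshape(-1,2)
W=(np.c_[n*d[:,None],d,np.ones(len(d))]@c["extrinsics"].T)[:,:3]
T=r.inv().apply(W-p)*1e3
for sgn in(-1,1):
    m=(T[:,1]*sgn>20)&(T[:,1]*sgn<65)
    t=T[m];zt=t[:,2].max();print(sgn,"max z",zt, "n",m.sum())
    for a in(2,5,10,20,40):
        q=t[t[:,2]>zt-a];print(a,q.min(0).round(1),q.max(0).round(1),len(q))
E
```

```text
-1 max z -7.491605801830675 n 15993
2 [-10.6 -37.   -9.5] [  5.2 -36.5  -7.5] 23
5 [-12.9 -43.4 -12.5] [  9.2 -36.5  -7.5] 103
10 [-12.9 -48.9 -17.5] [ 10.  -36.2  -7.5] 302
20 [-13.  -50.4 -27.5] [ 10.1 -36.1  -7.5] 855
40 [-13.3 -50.4 -47.5] [ 10.2 -36.   -7.5] 2298
1 max z -7.4025309673824085 n 16372
2 [-10.7  33.2  -9.4] [ 6.3 33.6 -7.4] 22
5 [-13.5  33.  -12.4] [ 8.9 39.8 -7.4] 103
10 [-13.5  33.  -17.4] [ 9.3 45.4 -7.4] 297
20 [-13.7  33.  -27.4] [10.1 47.3 -7.4] 859
40 [-13.7  32.9 -47.4] [10.1 47.4 -7.4] 2293
```

>>> send_rows(steps=[[[-0.001,0.0,0.04],[0,0,0]],[[-0.001,0.0,0.08],[0,0,0]],[[-0.001,0.0,0.107],[0,0,0]],[[-0.001,0.0,0.107],[0,0,0]],[[-0.001,0.0,0.107],[0,0,0]],[[-0.001,0.0,0.107],[0,0,0]]])

```text
clock: 2.37
position: [0.5848, -0.0669, 0.0754]
eef_rot: [0.37, 0.929, 0.001, 0.001]
wrist_force: [0.7, -0.2, 0.5]
finger_gap: 0.821
```

```bash
python3 delta.py -44.3 39 0.05 46.5; python3 shot.py 2 wrist scene
```

```text
t 2.3667 pos [ 0.5848 -0.0669  0.0754] home mm -43.5 41.1 gap 0.821 F [ 0.69 -0.18  0.51]
shift [-0.0005 -0.0022  0.0254] turn [0.002  0.0015 0.0005]
```

View pics/wrist2.png

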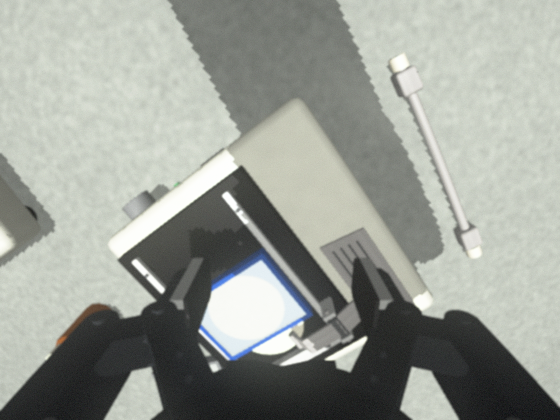

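```bash
python3 delta.py -46 40 0.053 46.5
```

```text
t 2.4667 pos [ 0.5853 -0.0672  0.0757] home mm -43.1 40.8 gap 0.821 F [-0.15  0.79  0.31]
shift [ 0.002  -0.0024  0.0227] turn [0.003  0.0024 0.    ]
```

>>> send_rows(steps=[[[0.002,-0.0015,0.0],[0,0,0]],[[0.002,-0.0015,0.008],[0,0,0]],[[0.002,-0.0015,0.016],[0,0,0]],[[0.002,-0.0015,0.022],[0,0,0]],[[0.002,-0.0015,0.022],[0,0,0]],[[0.002,-0.0015,0.022],[0,0,0]]])

```text
clock: 2.97
position: [0.5814, -0.0673, 0.0511]
eef_rot: [0.371, 0.929, 0.0, -0.0]
wrist_force: [0.0, 0.7, 3.4]
finger_gap: 0.817
```

```bash
for i in 1 2 3; do python3 delta.py -46 40 0.047 46.5; python3 shot.py 3$i wrist scene top;done
```

```text
t 2.9667 pos [ 0.5814 -0.0673  0.0511] home mm -46.9 40.2 gap 0.817 F [0.   0.68 3.38]
shift [-0.0009  0.0003  0.0041] turn [ 0.     -0.0002 -0.0007]
t 3.1167 pos [ 0.5814 -0.0672  0.0515] home mm -46.9 40.3 gap 0.82 F [ 0.46 -0.14  3.08]
shift [-0.0009  0.0003  0.0045] turn [ 0.0003 -0.0001 -0.0005]
t 3.2667 pos [ 0.5814 -0.0672  0.0515] home mm -46.9 40.2 gap 0.819 F [-0.13  0.81  3.78]
shift [-0.0009  0.0003  0.0045] turn [ 0.0003  0.0001 -0.0005]
```

View pics/wrist31.png

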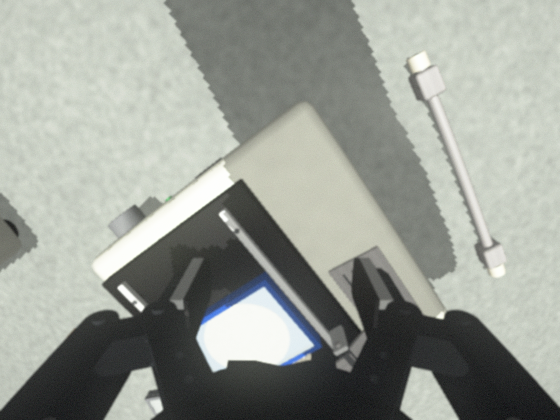

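>>> send_rows(steps=[[[0,0,0.002],[0,0,0]],[[0,0,0.004],[0,0,0]],[[0,0,0.005],[0,0,0]],[[0,0,0.005],[0,0,0]],[[0,0,0.005],[0,0,0]],[[0,0,0.005],[0,0,0]]])

```text
clock: 3.92
position: [0.5814, -0.068, 0.0463]
eef_rot: [0.371, 0.929, -0.0, 0.0]
wrist_force: [-0.2, -2.9, 5.9]
finger_gap: 0.822
```

```bash
python3 delta.py -46 40 0.046 46.5; python3 shot.py 4 wrist scene top;python3 delta.py -46 40 0.046 46.5
python3 - <<'E'
import cv2
a=cv2.imread("pics/scene4.png")[170:290,180:340]
cv2.imwrite("pics/scene4c.png",cv2.resize(a,None,fx=4.8,fy=4.8,interpolation=cv2.INTER_CUBIC))
E
```

```text
t 3.9167 pos [ 0.5814 -0.068   0.0463] home mm -46.8 39.5 gap 0.822 F [-0.25 -2.87  5.91]
shift [-0.0003  0.0009  0.0003] turn [-0.0001  0.0007 -0.0013]
t 4.0667 pos [ 0.5813 -0.068   0.0463] home mm -46.8 39.5 gap 0.815 F [-0.07 -2.16  6.16]
shift [-0.0004  0.0009  0.0003] turn [-0.0002  0.0006 -0.0013]
```

View pics/scene4c.png

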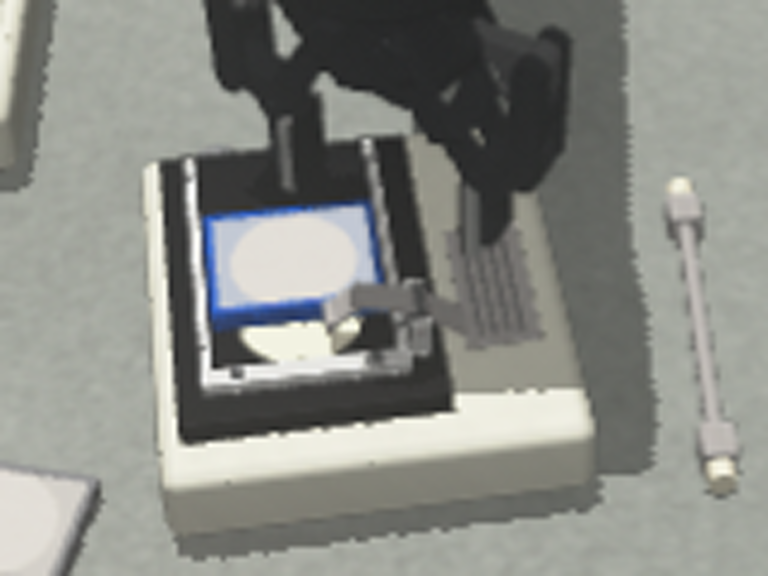

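View pics/wrist4.png

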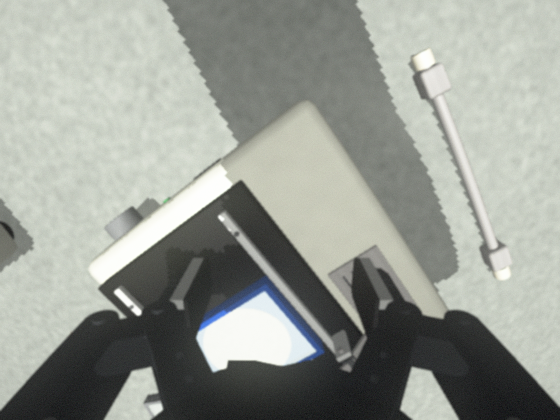

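>>> send_rows(steps=[[[-0.002,0.0015,0],[0,0,0]],[[-0.004,0.003,0],[0,0,0]],[[-0.006,0.0044,0],[0,0,0]],[[-0.008,0.0058,0],[0,0,0]],[[-0.01,0.0073,0],[0,0,0]],[[-0.012,0.0087,0],[0,0,0]],[[-0.0135,0.0098,0],[0,0,0]],[[-0.0145,0.0105,0],[0,0,0]],[[-0.0145,0.0105,0],[0,0,0]]])

```text
clock: 4.82
position: [0.5981, -0.0697, 0.0457]
eef_rot: [0.371, 0.929, -0.0, -0.001]
wrist_force: [-3.4, 0.5, 7.0]
finger_gap: 0.821
```

```bash
cat > chk.sh <<'S'
python3 delta.py -14 39.5 0.046 46.5; python3 shot.py $1 scene wrist
python3 - <<E
import cv2
a=cv2.imread("pics/scene$1.png")[170:290,180:340];b=cv2.imread("pics/wrist$1.png")
cv2.imwrite("pics/scene$1c.png",cv2.resize(a,None,fx=4.8,fy=4.8,interpolation=cv2.INTER_CUBIC))
E
S
bash chk.sh 5
```

```text
t 4.8167 pos [ 0.5981 -0.0697  0.0457] home mm -30.0 40.0 gap 0.821 F [-3.4   0.54  7.03]
shift [-0.0133  0.009  -0.0003] turn [-0.0014 -0.0019 -0.0005]
```

View pics/scene5c.png

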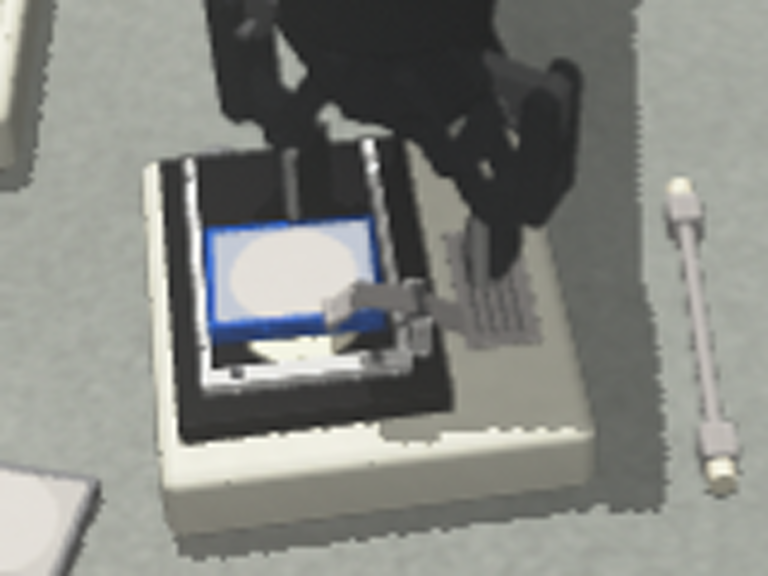

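>>> send_rows(steps=[[[-0.002,0.0015,0],[0,0,0]],[[-0.004,0.003,0],[0,0,0]],[[-0.006,0.0044,0],[0,0,0]],[[-0.008,0.0058,0],[0,0,0]],[[-0.0095,0.0069,0],[0,0,0]],[[-0.0105,0.0076,0],[0,0,0]],[[-0.0105,0.0076,0],[0,0,0]]])

```text
clock: 5.5
position: [0.6109, -0.0714, 0.0457]
eef_rot: [0.371, 0.929, -0.0, -0.001]
wrist_force: [-2.2, 1.4, 6.2]
finger_gap: 0.821
```

```bash
bash chk.sh 6; cat > blue.py <<'E'
import sys
from h import *
c=dict(np.load(f"pics/scene{sys.argv[1]}.npz"))
H=np.array([.6226,-.1133]);t=np.radians(-7.54);X=np.array([np.cos(t),np.sin(t)]);Y=np.array([-X[1],X[0]])
hsv=cv2.cvtColor(c["frame"],cv2.COLOR_RGB2HSV);M=np.zeros((420,560),bool);M[185:290,200:310]=1
px=np.argwhere((hsv[...,0]>95)&(hsv[...,0]<130)&(hsv[...,1]>60)&M)[:,::-1]
W=(cast(c,px,.059)[:,:2]-H)*1e3
W=np.c_[W@X,W@Y]
print("rear edge (y<-15):",np.percentile(W[W[:,1]<-15][:,0],1).round(1),"all min",W[:,0].min().round(1),"front",W[:,0].max().round(1),"y",W[:,1].min().round(1),W[:,1].max().round(1))
E
for i in 0 4 5 6;do python3 blue.py $i;done
```

```text
t 5.5 pos [ 0.6109 -0.0714  0.0457] home mm -17.1 40.0 gap 0.821 F [-2.22  1.45  6.19]
shift [-0.0028  0.0014 -0.0003] turn [-0.0014 -0.0019 -0.0005]
rear edge (y<-15): -51.9 all min -52.2 front 8.8 y -33.3 31.9
rear edge (y<-15): -51.9 all min -52.2 front 9.4 y -33.3 31.6
rear edge (y<-15): -44.7 all min -45.0 front 18.8 y -33.8 31.6
rear edge (y<-15): -31.6 all min -31.9 front 27.4 y -33.8 31.6
```

View pics/scene6c.png

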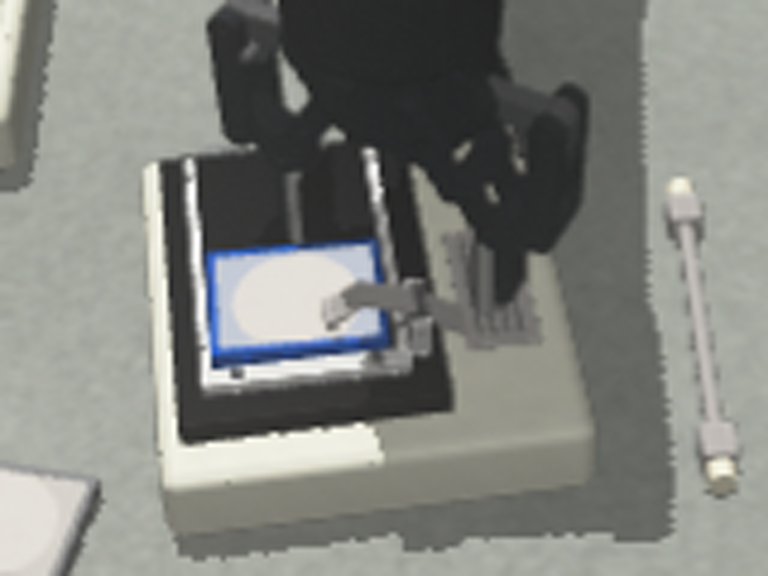

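>>> send_rows(steps=[[[-0.001,0.0007,0],[0,0,0]],[[-0.002,0.0015,0],[0,0,0]],[[-0.003,0.0022,0],[0,0,0]],[[-0.003,0.0022,0],[0,0,0]]])

```text
clock: 5.93
position: [0.6134, -0.072, 0.0455]
eef_rot: [0.371, 0.929, -0.001, -0.002]
wrist_force: [-9.2, 0.6, 8.8]
finger_gap: 0.82
```

```bash
bash chk.sh 7;python3 blue.py 7
```

```text
t 5.9333 pos [ 0.6134 -0.072   0.0455] home mm -14.5 39.7 gap 0.82 F [-9.17  0.59  8.81]
shift [-0.0005  0.0001 -0.0005] turn [-0.0029 -0.0039 -0.001 ]
rear edge (y<-15): -29.9 all min -30.2 front 27.4 y -33.8 31.3
```

>>> send_rows(steps=[[[-0.0008,0.0006,0],[0,0,0]],[[-0.0008,0.0006,0],[0,0,0]],[[-0.0008,0.0006,0],[0,0,0]]])

```text
clock: 6.28
position: [0.6137, -0.0721, 0.0454]
eef_rot: [0.371, 0.929, -0.001, -0.003]
wrist_force: [-11.7, -0.1, 11.6]
finger_gap: 0.821
```

```bash
bash chk.sh 8;python3 blue.py 8
```

```text
t 6.2833 pos [ 0.6137 -0.0721  0.0454] home mm -14.2 39.7 gap 0.821 F [-11.71  -0.07  11.57]
shift [-0.0003 -0.     -0.0006] turn [-0.0036 -0.005  -0.0014]
rear edge (y<-15): -29.6 all min -29.9 front 27.4 y -33.7 31.3
```

View pics/scene8c.png

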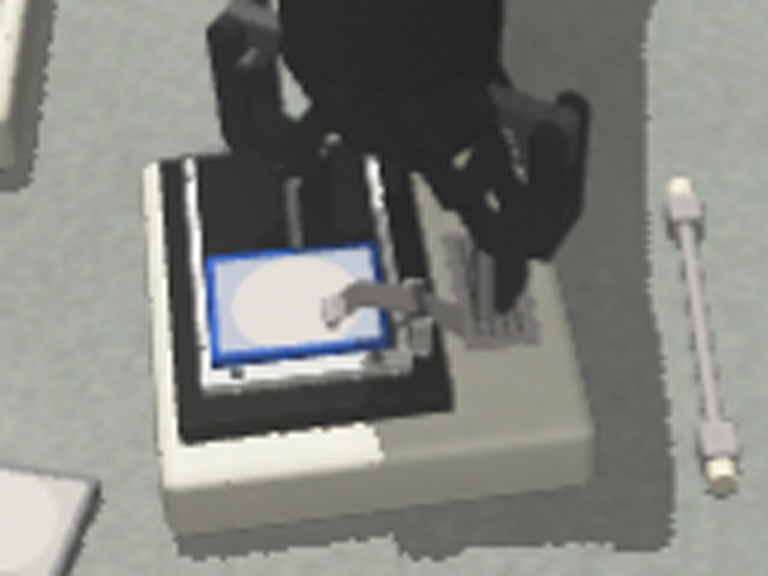

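```bash
cat > edge.py <<'E'
import sys
from h import *
H=np.array([.6226,-.1133]);t=np.radians(-7.54);X=np.array([np.cos(t),np.sin(t)]);Y=np.array([-X[1],X[0]])
for i in sys.argv[1:]:
    c=dict(np.load(f"pics/scene{i}.npz"))
    hsv=cv2.cvtColor(c["frame"],cv2.COLOR_RGB2HSV);M=np.zeros((420,560),bool);M[185:290,200:310]=1
    px=np.argwhere((hsv[...,0]>95)&(hsv[...,0]<130)&(hsv[...,1]>60)&M)[:,::-1]
    W=(cast(c,px,.059)[:,:2]-H)*1e3;W=np.c_[W@X,W@Y]
    print(i,[(a,W[(abs(W[:,1]-a)<3)][:,0].min().round(1),W[(abs(W[:,1]-a)<3)][:,0].max().round(1)) for a in(-30,-24,-18,-12,0,8,15,22,28) if (abs(W[:,1]-a)<3).any()])
E
python3 edge.py 0 6 7 8
```

```text
0 [(-30, np.float64(-52.2), np.float64(8.3)), (-24, np.float64(-51.6), np.float64(8.8)), (-18, np.float64(-50.8), np.float64(7.9)), (-12, np.float64(-51.9), np.float64(8.7)), (0, np.float64(-50.5), np.float64(8.5)), (8, np.float64(-51.6), np.float64(7.2)), (15, np.float64(-50.8), np.float64(3.0)), (22, np.float64(-51.6), np.float64(-48.7)), (28, np.float64(-51.1), np.float64(-1.7))]
6 [(-30, np.float64(-31.6), np.float64(26.8)), (-24, np.float64(-30.8), np.float64(27.4)), (-18, np.float64(-31.9), np.float64(26.7)), (-12, np.float64(-31.3), np.float64(27.0)), (0, np.float64(-29.6), np.float64(27.1)), (8, np.float64(-30.7), np.float64(26.2)), (15, np.float64(-29.5), np.float64(27.2)), (22, np.float64(-28.4), np.float64(26.0)), (28, np.float64(-30.1), np.float64(26.9))]
7 [(-30, np.float64(-29.1), np.float64(27.1)), (-24, np.float64(-30.2), np.float64(27.4)), (-18, np.float64(-29.9), np.float64(26.7)), (-12, np.float64(-28.8), np.float64(27.0)), (0, np.float64(-29.3), np.float64(26.8)), (8, np.float64(-28.2), np.float64(26.2)), (15, np.float64(-27.0), np.float64(27.2)), (22, np.float64(-28.4), np.float64(26.0)), (28, np.float64(-27.5), np.float64(26.9))]
8 [(-30, np.float64(-29.1), np.float64(26.8)), (-24, np.float64(-28.2), np.float64(27.4)), (-18, np.float64(-29.9), np.float64(26.7)), (-12, np.float64(-28.8), np.float64(27.0)), (0, np.float64(-29.3), np.float64(26.8)), (8, np.float64(-28.2), np.float64(26.2)), (15, np.float64(-27.0), np.float64(27.2)), (22, np.float64(-28.4), np.float64(26.0)), (28, np.float64(-27.5), np.float64(26.9))]
```

View pics/wrist8.png

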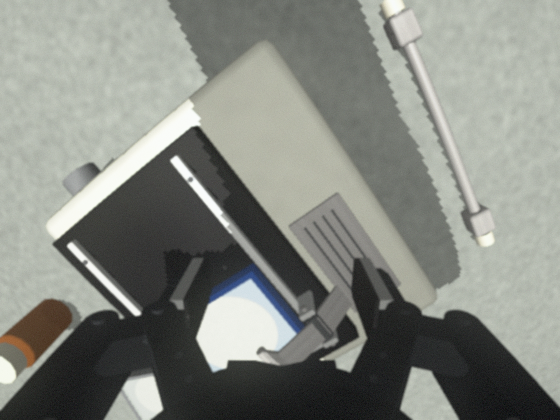

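>>> send_rows(steps=[[[-0.0008,0.0006,0],[0,0,0]],[[-0.0016,0.0012,0],[0,0,0]],[[-0.0016,0.0012,0],[0,0,0]],[[-0.0016,0.0012,0],[0,0,0]]])

```text
clock: 6.72
position: [0.6142, -0.0724, 0.0451]
eef_rot: [0.371, 0.928, -0.001, -0.005]
wrist_force: [-19.1, 2.5, 15.6]
finger_gap: 0.822
```

```bash
bash chk.sh 9;python3 edge.py 9
```

```text
t 6.7167 pos [ 0.6142 -0.0724  0.0451] home mm -13.7 39.4 gap 0.822 F [-19.14   2.48  15.64]
shift [ 0.0003 -0.0001 -0.0009] turn [-0.0055 -0.0076 -0.0019]
9 [(-30, np.float64(-29.1), np.float64(26.8)), (-24, np.float64(-28.2), np.float64(27.4)), (-18, np.float64(-29.6), np.float64(26.7)), (-12, np.float64(-28.8), np.float64(27.0)), (0, np.float64(-27.1), np.float64(27.1)), (8, np.float64(-28.2), np.float64(26.2)), (15, np.float64(-27.0), np.float64(27.2)), (22, np.float64(-28.4), np.float64(26.0)), (28, np.float64(-27.5), np.float64(26.9))]
```

>>> send_rows(steps=[[[0.0016,-0.0012,0],[0,0,0]],[[0.0032,-0.0023,0],[0,0,0]],[[0.005,-0.0036,0],[0,0,0]],[[0.006,-0.0044,0],[0,0,0]],[[0.006,-0.0044,0],[0,0,0]]])

```text
clock: 7.23
position: [0.6119, -0.0716, 0.0467]
eef_rot: [0.371, 0.929, 0.0, 0.001]
wrist_force: [2.8, -2.0, 5.5]
finger_gap: 0.818
```

```bash
bash chk.sh 10;python3 edge.py 10
```

```text
t 7.2333 pos [ 0.6119 -0.0716  0.0467] home mm -16.1 40.0 gap 0.818 F [ 2.78 -2.02  5.48]
shift [-0.002   0.0008  0.0007] turn [ 0.0013  0.0016 -0.001 ]
10 [(-30, np.float64(-29.1), np.float64(27.1)), (-24, np.float64(-30.5), np.float64(27.4)), (-18, np.float64(-29.9), np.float64(26.7)), (-12, np.float64(-28.8), np.float64(27.0)), (0, np.float64(-29.6), np.float64(26.8)), (8, np.float64(-28.2), np.float64(26.2)), (15, np.float64(-29.0), np.float64(27.0)), (22, np.float64(-28.4), np.float64(26.0)), (28, np.float64(-27.5), np.float64(26.9))]
```

View pics/scene10c.png

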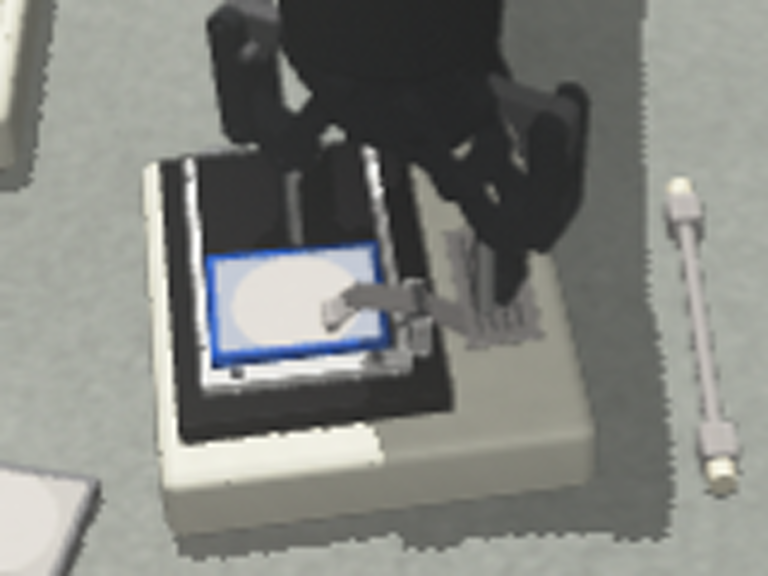

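>>> send_rows(steps=[[[0.002,-0.0015,0],[0,0,0]],[[0.004,-0.003,0],[0,0,0]],[[0.004,-0.003,-0.003],[0,0,0]],[[0.004,-0.003,-0.008],[0,0,0]],[[0.004,-0.003,-0.014],[0,0,0]],[[0.004,-0.003,-0.025],[0,0,0]],[[0.004,-0.003,-0.05],[0,0,0]],[[0.004,-0.003,-0.085],[0,0,0]],[[0.004,-0.003,-0.12],[0,0,0]],[[0.004,-0.003,-0.12],[0,0,0]]])

```text
clock: 8.17
position: [0.6091, -0.0716, 0.174]
eef_rot: [0.371, 0.929, 0.002, 0.004]
wrist_force: [0.9, -0.9, 0.3]
finger_gap: 0.82
```

```bash
bash chk.sh 11;python3 edge.py 11; python3 - <<'E'
from h import *
c=dict(np.load("pics/wrist11.npz"))
H=np.array([.6226,-.1133]);t=np.radians(-7.54);X=np.array([np.cos(t),np.sin(t)]);Y=np.array([-X[1],X[0]])
hsv=cv2.cvtColor(c["frame"],cv2.COLOR_RGB2HSV)
blue=((hsv[...,0]>100)&(hsv[...,0]<130)&(hsv[...,1]>90));blue[:95]=0;blue[330:]=0;blue[:,:165]=0;blue[:,400:]=0
px=np.argwhere(blue)[:,::-1].astype(np.int32)
W=(cast(c,cv2.convexHull(px).reshape(-1,2),.059)[:,:2]-H)*1e3
print(cv2.minAreaRect(np.c_[W@X,W@Y].astype(np.float32)))
cv2.imwrite("pics/w11c.png",cv2.resize(c["frame"][120:340,150:430,::-1],None,fx=2.6,fy=2.6,interpolation=cv2.INTER_CUBIC))
E
```

```text
t 8.1667 pos [ 0.6091 -0.0716  0.174 ] home mm -18.8 39.6 gap 0.82 F [ 0.94 -0.94  0.33]
shift [-0.0031  0.0019  0.128 ] turn [ 0.0066  0.0068 -0.0012]
11 [(-30, np.float64(-29.1), np.float64(27.1)), (-24, np.float64(-30.5), np.float64(27.4)), (-18, np.float64(-29.9), np.float64(26.7)), (-12, np.float64(-28.8), np.float64(27.2)), (0, np.float64(-29.3), np.float64(26.8)), (8, np.float64(-28.2), np.float64(26.2)), (15, np.float64(-27.0), np.float64(27.0)), (22, np.float64(-28.4), np.float64(26.0)), (28, np.float64(-27.5), np.float64(26.9))]
((-2.2319488525390625, -1.2449722290039062), (64.5862808227539, 53.116085052490234), 88.22781372070312)
```

View pics/scene11c.png

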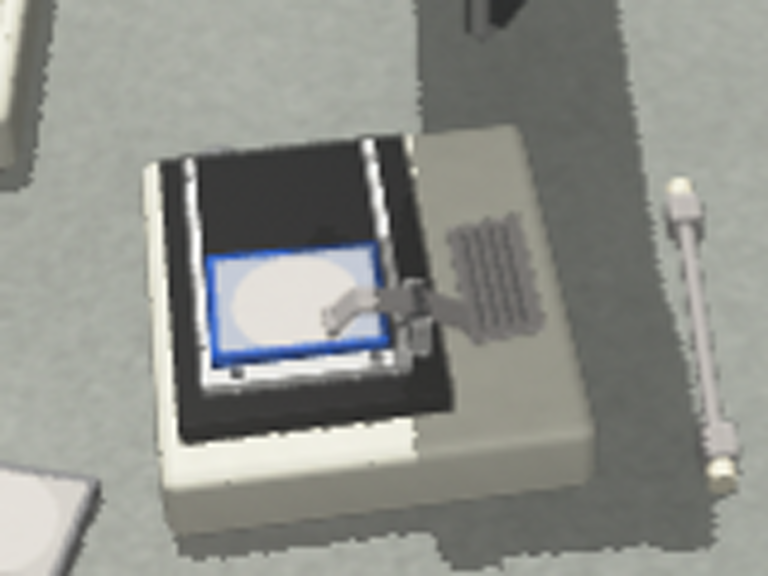

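View pics/w11c.png

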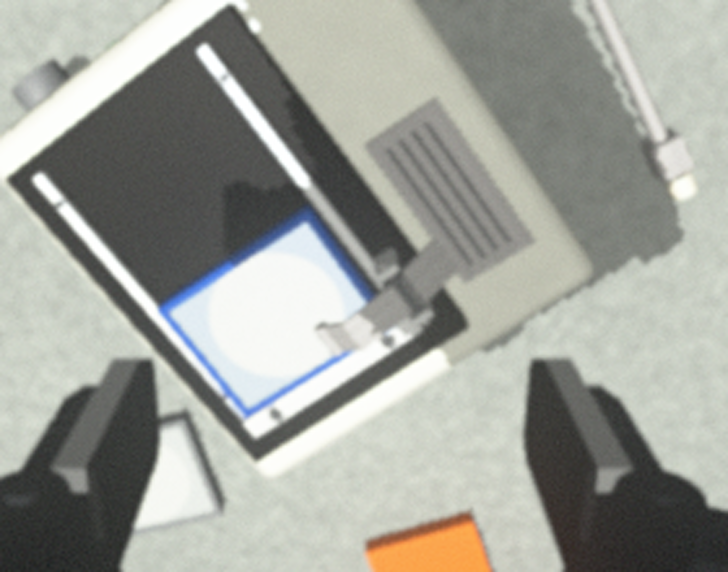

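```bash
python3 shot.py 12 top wrist; python3 - <<'E'
from h import *
H=np.array([.6226,-.1133]);t=np.radians(-7.54);X=np.array([np.cos(t),np.sin(t)]);Y=np.array([-X[1],X[0]])
c=dict(np.load("pics/wrist12.npz"))
hsv=cv2.cvtColor(c["frame"],cv2.COLOR_RGB2HSV)
blue=((hsv[...,0]>100)&(hsv[...,0]<130)&(hsv[...,1]>90));blue[:95]=0;blue[330:]=0;blue[:,:165]=0;blue[:,400:]=0
px=np.argwhere(blue)[:,::-1].astype(np.int32)
W=(cast(c,cv2.convexHull(px).reshape(-1,2),.059)[:,:2]-H)*1e3
print(cv2.minAreaRect(np.c_[W@X,W@Y].astype(np.float32)))
im=c["frame"][:,:,::-1].copy()
def P(x,y,z): return np.r_[H+X*x/1e3+Y*y/1e3,.05+z/1e3]
for pts in [[(-94,-47,0),(46,-47,0),(46,50,0),(-94,50,0)],[(-88,33.5,4),(26,33.5,4)],[(-88,-33.5,4),(26,-33.5,4)],[(26,-33.5,6),(26,33.5,6)],[(-26,-32,9),(26,-32,9),(26,32,9),(-26,32,9)]]:
    q=proj(c,[P(*a) for a in pts]);cv2.polylines(im,[np.round(q*16).astype(np.int32)],len(pts)>2,(0,0,255),1,shift=4)
cv2.imwrite("pics/w12o.png",cv2.resize(im[110:310,150:360],None,fx=3,fy=3,interpolation=cv2.INTER_CUBIC))
E
python3 delta.py -14 39.5 .17 46.5
```

```text
((-2.3969764709472656, -1.2608795166015625), (65.01313781738281, 52.999263763427734), 88.6650619506836)
t 8.3667 pos [ 0.6056 -0.0706  0.1657] home mm -22.5 40.1 gap 0.817 F [-0.92 -0.27 -0.09]
shift [-0.0072  0.0045 -0.0043] turn [-0.0007 -0.0011 -0.0005]
```

View pics/w12o.png

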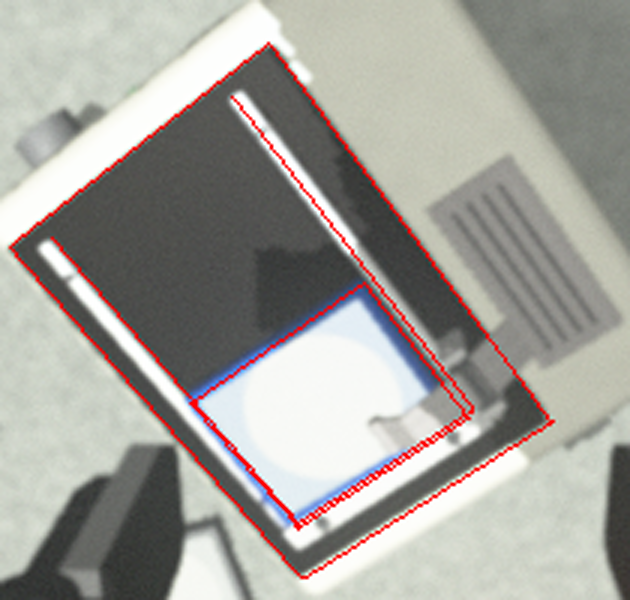

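```bash
python3 - <<'E'
from h import *
H=np.array([.6226,-.1133]);t=np.radians(-7.54);X=np.array([np.cos(t),np.sin(t)]);Y=np.array([-X[1],X[0]])
for f in ["wrist1","wrist12","top0","top12"]:
    c=dict(np.load(f"pics/{f}.npz"));fr=c["frame"].astype(np.float32)
    def prof(xs,y,z):
        q=proj(c,[np.r_[H+X*x/1e3+Y*y/1e3,.05+z/1e3] for x in xs]).astype(np.float32)
        return cv2.remap(fr,q[:,0].reshape(1,-1),q[:,1].reshape(1,-1),cv2.INTER_LINEAR)[0]
    def cross(xs,v,rise):
        g=np.gradient(cv2.GaussianBlur(v.reshape(1,-1),(0,0),3)[0])*(1 if rise else -1)
        return xs[np.argmax(g)].round(2)
    a=np.arange(-106,-85,.25);b=np.arange(38,58,.25)
    print(f,"stage rear",[cross(a,prof(a,y,0).mean(1),False) for y in(-42,-25,-15,0,15,25)],"front",[cross(b,prof(b,y,0).mean(1),True) for y in(-42,-30,-20,-10)])
    # slide rear edge: black -> blue (blue channel rise)
    s=np.arange(-62,-38,.25) if f[-1] in"10" and f!="x" else np.arange(-38,-18,.25)
    print("  slide rear blue rise",[(y,cross(s,prof(s,y,9)[:,2],True)) for y in(-26,-20,-12,-5,5,12,20,26)])
E
```

```text
wrist1 stage rear [np.float64(-94.5), np.float64(-94.5), np.float64(-94.5), np.float64(-94.5), np.float64(-94.5), np.float64(-94.5)] front [np.float64(44.75), np.float64(44.75), np.float64(44.75), np.float64(44.75)]
  slide rear blue rise [(-26, np.float64(-50.0)), (-20, np.float64(-49.75)), (-12, np.float64(-50.0)), (-5, np.float64(-49.75)), (5, np.float64(-46.5)), (12, np.float64(-46.5)), (20, np.float64(-46.25)), (26, np.float64(-46.5))]
wrist12 stage rear [np.float64(-94.0), np.float64(-94.0), np.float64(-94.0), np.float64(-94.0), np.float64(-94.0), np.float64(-93.75)] front [np.float64(44.75), np.float64(44.75), np.float64(44.75), np.float64(44.5)]
  slide rear blue rise [(-26, np.float64(-28.5)), (-20, np.float64(-28.25)), (-12, np.float64(-28.0)), (-5, np.float64(-27.75)), (5, np.float64(-24.75)), (12, np.float64(-24.25)), (20, np.float64(-24.0)), (26, np.float64(-24.0))]
top0 stage rear [np.float64(-95.75), np.float64(-95.75), np.float64(-95.5), np.float64(-95.75), np.float64(-95.5), np.float64(-96.5)] front [np.float64(45.25), np.float64(44.0), np.float64(44.5), np.float64(45.25)]
  slide rear blue rise [(-26, np.float64(-50.0)), (-20, np.float64(-50.5)), (-12, np.float64(-49.75)), (-5, np.float64(-50.5)), (5, np.float64(-50.0)), (12, np.float64(-50.75)), (20, np.float64(-50.0)), (26, np.float64(-50.5))]
top12 stage rear [np.float64(-89.5), np.float64(-86.5), np.float64(-91.0), np.float64(-93.25), np.float64(-99.25), np.float64(-98.75)] front [np.float64(47.75), np.float64(54.5), np.float64(47.0), np.float64(41.0)]
  slide rear blue rise [(-26, np.float64(-21.25)), (-20, np.float64(-20.0)), (-12, np.float64(-33.0)), (-5, np.float64(-34.0)), (5, np.float64(-37.0)), (12, np.float64(-22.25)), (20, np.float64(-21.25)), (26, np.float64(-36.0))]
```

```bash
python3 -c "
from station import arm
print(arm.observe()['wrist_force'],arm.observe()['clock']);print(arm.close_job())"
```

```text
[-0.92292612 -0.2682695  -0.09310578] 8.3667
the job is handed in; nothing more can be done
None
```

I loaded the blue slide and handed the job in at 8.4 s; it reports no verdict.

- **Loading:** One fingertip held the thumb plate down at about 6 N, and the lip was visibly raised. The other pushed the slide under the lip until it stalled against the stop, with 19 N on the wrist. I backed the fingers off first, then lifted them so the clip closed.
- **Slide position:** It lies about 1 mm short of home, measured against the stage edges in the same wrist picture. It is turned about 0.03 rad, with its clip-side front corner probably touching the stop.
- **Clip and surroundings:** The lip rests on the slide. I estimated the clip angle only from the force and the pictures. The arm is clear of everything. Where the last pictures show them, the spare slide and the column look unmoved; I didn't measure any bystander, and the vial was not in those crops.
- **Checks that disagreed:** A plain outline fit in the last wrist picture put the slide 2.4 mm short, still within the 3 mm limit. That picture is shifted by roughly 0.6 mm, which the stage-edge check corrects for. The last top view gave no usable reading.

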